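Post the spent blade case through the self-closing flap of the blade bin

ROBOT

A 6-joint arm with a two-finger parallel gripper is mounted at the origin on the work surface. World frame = base frame: x ahead of the robot, y to its left, z up, the work surface at z = 0. Lengths are in mm, angles in rad, forces in N, time in s.
With the tool pointing down it reaches from about 250 to 800 mm from the base axis. Payload 3.9 kg.
Tool frame: the origin (TCP) lies midway between the tips of the shut fingers; the grasp point (between the pads) lies 19 mm behind it; z points along the fingers, y is the direction in which the jaws open and shut (so a half turn about z gives the same grasp; the last joint's range is limited). The gripper opens to 85 mm and grips with 20 to 120 N. Pads are 22 mm wide; open, the fingers measure 114 mm over their backs; the gripper's body (76 mm by 85 mm) begins 54 mm behind the grasp point. The pads swing forward as they close: fully open they stand 13 mm farther back than shut.
Start: joints at [1.215, 0.26, -0.138, 1.173, 0, 1.571], TCP at [182.874, 492.11, 231.304] pointing down, gripper open.
Joint ranges: [-2.78, 2.78], [-0.83, 1.72], [-1.28, 1.37], [-1.9, 2.12], [-1.57, 1.48], [-3.14, 3.14]. Speed limits (rad/s): [2.57, 2.57, 3.14, 3.14, 3.14, 3.14].

INTERFACE

Orientations are given as a rotation vector (axis times angle).
In Python, from cell import manip, optics gives the robot as it stands.
- The arm moves only by the tool jog_arm, never from a script. Its argument "series" is a list of rows, each a list of 7 numbers: the shift along the tool's x, y, z in cm, then the turn, a rotation vector about the tool's x, y, z in degrees, then the closure in counts, from 0 (fully open) to 255 (shut). A call has 1 to 8 rows; each row shifts and turns the commanded pose from where the row before left it, along the tool's axes as they then stand; what a row does not reach is not made up. A row lasts 1/8 s, in which the tool goes at most 62.5 mm and 10.7 degrees, less where a joint would pass 70% of its speed; a pose out of reach is approached as far as the arm can. A call is refused whole if a number of a shift passes 6.25 or a number of a turn 10.7, either way. A call with a gripper value outside its range is refused whole. The fingers move at their own pace and stop on an object; the grip force is fixed at half the most. Time passes only in rows, so rows that do not move let the fingers close. It gives the time, the measured TCP pose, the force and the opening at its end, in the units of the state.
- manip.get_obs(): the state, without advancing time (a new reading comes with each control period).
- optics.grab_frame(name): name is "scene" or "side" or "wrist"; returns a dict with "img" (420x560x3 uint8, red, green, blue), "z_map" (420x560 float32, mm along the optical axis (not along the pixel's ray), 0 where there is no reading), "intrinsics" (3x3 intrinsics, pixels), "R" (3x3) and "t" (3): a world point X has camera coordinates R X + t. Camera axes: x right, y down, z forward; pixel columns grow to the right and rows downward; lengths in mm; the calibration is good to about 2 mm. A picture is of the moment at which its call begins.
- manip.job_done(): hands the job in, once; it reports no verdict.
The state is a dict: "time_s": time; "qpos": joint angles; "qd": joint speeds; "joint_torque": joint torques, N m; "position": TCP position; "eef_rot": TCP orientation; "ft_force": force on the tool from outside, world axes, zero at the start; "ft_torque": the same for the moment, N m; "width": opening from 0.0 (shut) to 1.0 (fully open).
Only numpy, scipy, OpenCV 4.12 (cv2) and the standard library are available. Lean on these libraries where they do the work, as an engineer would, in place of code of your own. Each camera call takes 0.05 s, during which the arm holds its last target. There are 200 camera calls.

TASK

The small black blade case on top of the white blade bin is spent: with one finger press the bin's self-closing steel flap down and hold it open, and meanwhile, with the other finger, slide the case along the sill into the mouth so that it drops inside; then take the fingers away so that the flap closes. Open the flap before the case goes over the mouth, and only push the case: do not grip it, force it or lift it off the sill. Leave everything else where it is.

Things in the scene. Friction and masses are not known exactly. Their poses are not given: they have to be found in the camera images.
- bin: White box-shaped bin fixed on the table, 250 x 195 mm, 140 mm high, flat deck on top (z 140 mm), hollow. Origin at table height below the middle of the mouth's near edge; x points along the sill to the mouth and past it, y to the left of that, z up. Outside: x -150..100, y -100..95 mm. The sill, on which the case slides, is the deck at x -150..0, y -30..30 mm.
- mouth (a point): Centre of the mouth, at deck height (bin x 29, y 0, z 140 mm). The mouth is a rectangular hole in the deck, bin x 0..58, y -36..33 mm, closed by the flap. Two guide ribs, 4 mm wide, 7 mm above the deck, flank the sill: right y -34..-30, x -150..0; left y 30..34, x -150..58 mm.
- groove (a point): Middle of the finger groove's length, at deck height (bin x -75, y 0, z 140 mm). The groove runs along the middle of the sill, bin x -150..0, y -17..17 mm, 45 mm deep, open towards the mouth and at its near end, so that a fingertip can run in it behind the case, below the case's underside.
- case: Spent blade case, a flat black plastic block with three small steel plates on top, 36 (its x) x 50 (its y) x 18 mm high, about 60 g. Origin at the centre of its underside. It lies on the sill across the groove, its centre 35 to 75 mm before the mouth (bin x), its x nearly along the bin's x.
- flap (a joint): Angle of the steel flap, rad: 0 closed, flush with the deck; grows as it is pressed down into the bin, stop at 1.25. Hinge line along the bin's x at bin y -85, z 140 mm; the left (+y) side swings down. L-shaped, 4 mm thick: a press strip beside the sill, bin x -140..56, y -84..-38 mm, and the part over the mouth, x 1..56, y -38..32 mm. Closed, it would carry the case.
- press_strip (a point): Point on top of the flap's ridged press strip, 25 mm from the hinge line, at bin x -40 (closed: bin y -60, z 140 mm); moves with the flap. A spring shuts the flap: pressing here takes about 4 N to start, 5 to 7 N well open. A fingertip whose edge nearest the hinge is 18 mm from it, 25 mm below the deck, holds about 0.9 rad, and can slide along the strip in bin x.
- stamp: wood stamp block, 26x40x24 mm, standing on the far end of the bin's deck; bystander. Origin: centre of its underside.
- tin: small round aluminium tin, 34 mm across, 18 mm high, on the left of the bin's deck; bystander. Origin: centre of its underside.
- tumbler: copper-coloured mug, 80 mm across, 150 mm high, on the table; bystander. Origin: centre of its underside.
- glue: white glue bottle, 44 mm across, 120 mm high, on the table; bystander. Origin: centre of its underside.
- cards: block of blank cards, 140x100x22 mm, on the table; bystander. Origin: centre of its underside.
- inkpad: black square ink pad, 75x75x20 mm, lying on the table (not the blade case); bystander. Origin: centre of its underside.
- bonefolder: wooden spatula-like paper folder, 160 mm long, on the table; bystander.
Not all that is in view belongs to the job. What is shaped like the case but blue or green is not meant.

How it is judged (in metres and radians):
On the way, in this order (a step that is already met when the one before it is completed fails the run):
1. the flap is held open while the case still lies on the sill (value of joint flap above 0.4 rad and x of case in the frame of bin below -0.015 m and z of case in the frame of bin above 0.135 m), for 0.2 s.
2. the case goes over the near edge of the mouth with the flap open (value of joint flap above 0.3 rad and x of case in the frame of bin above -0.008 m).
At the end, for the whole second after the job is handed in: The case lies at rest inside the bin, its underside less than 80 mm above the table, and the flap has closed behind it (within 0.06 rad) (z of case in the frame of bin below 0.08 m and x of case in the frame of bin between -0.15 and 0.1 m and y of case in the frame of bin between -0.1 and 0.095 m and value of joint flap below 0.06 rad and linear speed of case below 0.02 m/s); the robot touches nothing.
It fails at once if the case is lifted more than 12 mm off the sill (z of case in the frame of bin above 0.152 m).
It fails at once if the case is gripped or forced (more than 15 N from the fingers) (contact force between the fingers and case above 15 N).
It fails at once if the case is pushed over the mouth while the flap is shut (below 0.2 rad) (x of case in the frame of bin above -0.005 m and z of case in the frame of bin above 0.13 m and value of joint flap below 0.2 rad).
It fails at once if a bystander is moved more than 20 mm (distance of any of stamp, tin, tumbler, glue, cards, inkpad, bonefolder from where it was at the start of the episode above 0.02 m).
It also fails if it takes over 35 s, if anything falls off the work surface, if the arm or the gripper's body presses on something with over 40 N, if the wrist force passes 120 N, or if a joint passes its speed limit or range.

## Working session

There is one attempt and no reset: what is moved stays moved. The work goes in short steps, Python scripts to look and compute and a tool call to move; the robot and the scene stay as the last step left them, time stands still between calls to the robot, and variables do not carry over. Pictures are saved under pics/ and viewed, about 8 in all and at most 12, crops included, and the job is handed in when it is done.

Besides the shell and the picture viewer there is one more tool, called after "Call:" by a JSON object that holds its "method" and its "body". jog_arm: Moves the arm, as the interface text tells. Its arguments: {"type":"object","properties":{"series":{"type":"array"}},"required":["series"]}

```bash
ls; mkdir -p pics
cat > h.py <<'E'
import numpy as np, cv2
from cell import manip, optics
def save(n,f): cv2.imwrite(f'pics/{f}.png',cv2.cvtColor(n['img'],cv2.COLOR_RGB2BGR))
def pts(n):
    z=n['z_map'].astype(float);K=n['intrinsics'];v,u=np.mgrid[:z.shape[0],:z.shape[1]]
    c=np.stack([(u-K[0,2])/K[0,0]*z,(v-K[1,2])/K[1,1]*z,z],-1)
    P=(c-n['t'])@n['R']; P[z<=0]=np.nan
    return P
E
python3 - <<'E'
from h import *
o=manip.get_obs();print({k:np.round(v,3) for k,v in o.items()})
for c in ['scene','side']:
    f=optics.grab_frame(c);save(f,c+'0');np.savez(c+'0.npz',**f)
    print(c,np.round(-f['R'].T@f['t']))
E
```

```text
pics
{'time_s': np.float64(0.0), 'qpos': array([ 1.215,  0.261, -0.139,  1.173, -0.   ,  1.571]), 'qd': array([-0.001,  0.   , -0.002, -0.   ,  0.   , -0.001]), 'joint_torque': array([ 0.0000e+00, -4.0568e+01,  2.5392e+01,  1.9000e-02,  0.0000e+00,
        0.0000e+00]), 'position': array([182.623, 491.477, 230.457]), 'eef_rot': array([-5.560e-01, -3.092e+00,  3.000e-03]), 'ft_force': array([-0.333,  0.097,  0.447]), 'ft_torque': array([-0.009, -0.017, -0.006]), 'width': np.float64(1.004)}
scene [1079.  371.  827.]
side [  52. -726. 1062.]
```

View pics/scene0.png

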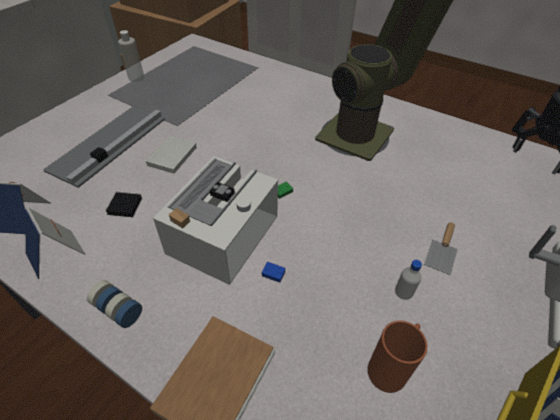

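View pics/side0.png

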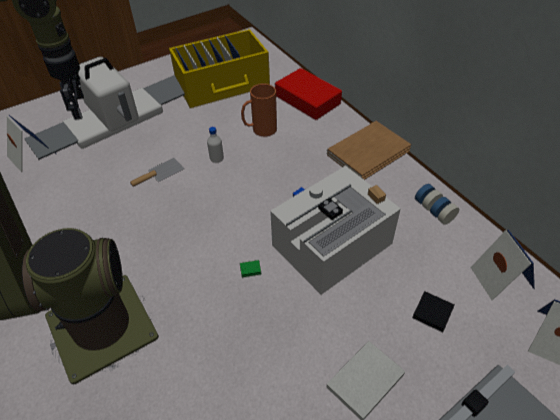

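The bin sits ahead of the robot: case at scene (222,190), tin (243,205) and stamp (180,217) on its deck. Bin x points away from the robot. Next I'll fit the deck.

Run:
```python
from h import *
from scipy.optimize import minimize
for c in ['scene','side']:
    f=dict(np.load(c+'0.npz'));P=pts(f);x=P.reshape(-1,3);x=x[~np.isnan(x).any(1)]
    r=np.hypot(x[:,0],x[:,1])
    b=(x[:,0]>200)&(x[:,0]<800)&(abs(x[:,1])<300)
    d=x[b&(abs(x[:,2]-140)<8)]
    rect=cv2.minAreaRect(d[:,:2].astype(np.float32));print(c,len(d),np.median(d[:,2]),rect)
    print(np.round(cv2.boxPoints(rect),1))
    t=x[b&(x[:,2]>150)&(x[:,2]<175)]
    n,l=0,None
    from scipy.cluster.hierarchy import fclusterdata
    l=fclusterdata(t[:,:2],12,'distance')
    for k in set(l):
        q=t[l==k]
        if len(q)>5: print(' cluster',len(q),np.round(q.min(0)),np.round(q.max(0)),np.round(q.mean(0)))
```

```text
scene 5452 140.1981864428817 ((592.6223754882812, -104.054443359375), (253.71304321289062, 198.10089111328125), 5.424650192260742)
[[ 457.   -17.4]
 [ 475.7 -214.7]
 [ 728.3 -190.7]
 [ 709.5    6.5]]
 cluster 225 [ 687. -148.  150.] [ 714. -106.  167.] [ 703. -125.  162.]
 cluster 33 [579. -43. 150.] [601. -17. 159.] [595. -27. 154.]
 cluster 270 [ 559. -128.  150.] [600. -66. 163.] [ 581. -100.  157.]
side 5500 140.1395896040026 ((592.8658447265625, -104.4971694946289), (254.98533630371094, 199.56735229492188), 5.549370765686035)
[[ 456.3  -17.5]
 [ 475.6 -216.1]
 [ 729.4 -191.5]
 [ 710.1    7.1]]
 cluster 195 [ 684. -151.  150.] [ 714. -108.  169.] [ 696. -132.  161.]
 cluster 33 [566. -53. 150.] [594. -19. 160.] [576. -43. 153.]
 cluster 286 [ 556. -137.  150.] [608. -76. 163.] [ 576. -106.  158.]
```

Call:
{"method": "jog_arm", "body": {"series": [[0,0,0,0,0,-8.65,115],[0,0,0,0,0,-8.65,115],[0,0,0,0,0,-8.65,115],[-2.43,-5.5,0,0,0,0,115],[-2.43,-5.5,0,0,0,0,115],[-2.43,-5.5,0,0,0,0,115],[-2.43,-5.5,0,0,0,0,115],[-2.43,-5.5,0,0,0,0,115]]}}

```text
time_s: 1.1
position: [330.9, 228.4, 231.1]
eef_rot: [-0.153, 3.138, -0.0]
ft_force: [0.8, 0.2, 0.5]
width: 0.546
```

Call:
{"method": "jog_arm", "body": {"series": [[-2.43,-5.5,0,0,0,0,115],[-2.43,-5.5,0,0,0,0,115],[-2.43,-5.5,0,0,0,0,115],[-2.43,-5.5,0,0,0,0,115],[-2.43,-5.5,0,0,0,0,115],[-2.43,-5.5,0,0,0,0,115],[-2.43,-5.5,0,0,0,0,115],[0,0,0,0,0,0,115]]}}

```text
time_s: 2.1
position: [538.7, -140.1, 230.1]
eef_rot: [0.145, -3.138, 0.001]
ft_force: [-0.6, 1.2, -0.5]
width: 0.55
```

```bash
cat >> h.py <<'E'
O=np.array([617.4,-99.4]);A=0.0958
U=np.array([[np.cos(A),np.sin(A)],[-np.sin(A),np.cos(A)]])
def binf(P):
    Q=P.copy();Q[...,:2]=(P[...,:2]-O)@U.T;return Q
from scipy.spatial.transform import Rotation as Ro
def st():
    o=manip.get_obs();R=Ro.from_rotvec(o['eef_rot']).as_matrix();p=o['position']
    print('t',round(float(o['time_s']),2),'TCPbin',np.round(binf(p),1),'w',round(float(o['width']),3),'F',np.round(o['ft_force'],1))
    print('tool x,y in bin',np.round(U@R[:2,0],3),np.round(U@R[:2,1],3),'z',np.round(R[:,2],3))
    return o
E
python3 - <<'E'
from h import *
st()
for c in ['wrist','side']:
    f=optics.grab_frame(c);save(f,c+'1');np.savez(c+'1.npz',**f)
    B=binf(pts(f))
    # case: dark pts above deck
    m=(B[...,2]>150)&(B[...,2]<166)&(B[...,0]>-90)&(B[...,0]<0)&(abs(B[...,1])<29)
    q=B[m];print(c,m.sum(), np.round(np.nanpercentile(q,[2,50,98],axis=0),1) if len(q) else '')
    f2=(B[...,2]>167)&(B[...,2]<260)&(B[...,0]>-140)&(B[...,0]<-20)&(abs(B[...,1]+30)<80)
    q=B[f2];print(len(q), np.round(np.nanpercentile(q,[1,50,99],axis=0),1) if len(q) else '')
E
```

```text
t 2.1 TCPbin [-82.3 -32.9 230.1] w 0.55 F [-0.6  1.2 -0.5]
tool x,y in bin [-1.     0.004] [0.004 1.   ] z [-0.    -0.001 -1.   ]
wrist 1821 [[-57.6 -24.  150.9]
 [-45.8  -8.4 158.4]
 [-22.4  23.3 160. ]]
2062 [[-94.4 -69.7 234.2]
 [-89.9 -10.1 249.6]
 [-72.5   3.4 259.8]]
side 217 [[-58.6 -25.6 150.3]
 [-46.1  -1.  157.7]
 [-23.3  25.  161.5]]
146 [[-96.7 -69.6 233.4]
 [-89.8  -8.8 249. ]
 [-74.2   7.2 259.8]]
```

View pics/wrist1.png

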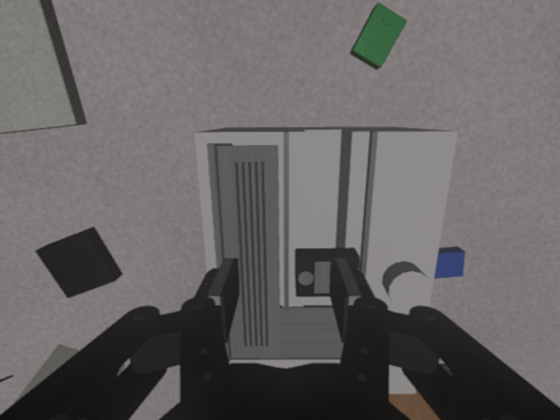

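The wrist view shows the right finger (220,280) over the ridged strip and the left finger (345,280) in line with the groove behind the case (325,272). The measured case spans bin x -58..-22, y ±25. I'll check the groove and strip positions from depth.

Run:
```python
from h import *
for c in ['wrist1','side0']:
    B=binf(pts(dict(np.load(c+'.npz'))))
    m=(abs(B[...,0]+115)<12)&(B[...,2]>50)&(B[...,2]<160)
    q=B[m];
    print(c,[(y,int(round(np.median(s[:,2])))) for y in range(-104,100,4) if len(s:=q[abs(q[:,1]-y)<2])])
    for n,s in (('x',q),):
        d=B[(B[...,2]>135)&(B[...,2]<144)];print(np.round(np.nanpercentile(d,[.2,99.8],axis=0),1))
```

```text
wrist1 [(-100, 140), (-96, 140), (-92, 141), (-88, 144), (-84, 142), (-80, 140), (-76, 140), (-72, 140), (-68, 141), (-64, 141), (-60, 141), (-56, 140), (-52, 140), (-48, 141), (-44, 140), (-40, 141), (-36, 140), (-32, 147), (-28, 140), (-24, 140), (-20, 140), (-16, 140), (-12, 95), (-8, 95), (-4, 95), (0, 95), (4, 95), (8, 95), (12, 95), (16, 116), (20, 140), (24, 140), (28, 140), (32, 147), (36, 141), (40, 140), (44, 140), (48, 141), (52, 140), (56, 140), (60, 140), (64, 141), (68, 140), (72, 140), (76, 140), (80, 140), (84, 140), (88, 140), (92, 141), (96, 140)]
[[-150.   -99.3  136.7]
 [  96.6   95.   143.9]]
side0 [(-104, 128), (-100, 99), (-96, 139), (-92, 141), (-88, 144), (-84, 143), (-80, 139), (-76, 141), (-72, 142), (-68, 141), (-64, 140), (-60, 140), (-56, 140), (-52, 141), (-48, 141), (-44, 140), (-40, 139), (-36, 142), (-32, 145), (-28, 145), (-24, 141), (-20, 141), (-16, 139), (12, 95), (16, 113), (20, 127), (24, 140), (28, 142), (32, 144), (36, 146), (40, 141), (44, 141), (48, 141), (52, 139), (56, 139), (60, 140), (64, 140), (68, 140), (72, 139), (76, 140), (80, 140), (84, 140), (88, 140), (92, 139), (96, 138)]
[[-654.8 -100.8  135.1]
 [1043.1 1612.2  144. ]]
```

Call:
{"method": "jog_arm", "body": {"series": [[0.3,0.4,2,0,0,0,115],[0,0,4,0,0,0,115],[0,0,2.5,0,0,0,115],[0,0,0,0,0,0,115]]}}

```text
time_s: 2.7
position: [531.0, -130.8, 144.6]
eef_rot: [0.155, -3.133, -0.003]
ft_force: [0.1, 0.5, -0.1]
width: 0.552
```

Call:
{"method": "jog_arm", "body": {"series": [[0,0,0.6,0,0,0,115],[0,0,0.6,0,0,0,115],[0,0,0,0,0,0,115]]}}

```text
time_s: 3.08
position: [534.7, -132.7, 135.2]
eef_rot: [-0.153, 3.135, -0.0]
ft_force: [1.1, 0.3, 4.0]
width: 0.55
```

Run:
```python
from h import *
st()
```

```text
t 3.08 TCPbin [-85.5 -25.3 135.2] w 0.55 F [1.1 0.3 4. ]
tool x,y in bin [-1.    -0.002] [-0.002  1.   ] z [ 0.002 -0.    -1.   ]
```

Call:
{"method": "jog_arm", "body": {"series": [[0,-0.3,0.5,0,0,0,115],[0,0,0.6,0,0,0,115],[0,0,0.6,0,0,0,115],[0,0,0.6,0,0,0,115],[0,0,0.5,0,0,0,115],[0,0,0,0,0,0,115],[0,0,0,0,0,0,115]]}}

```text
time_s: 3.95
position: [534.0, -135.8, 106.3]
eef_rot: [0.152, -3.138, -0.0]
ft_force: [0.9, 2.5, 3.6]
width: 0.55
```

Run:
```python
from h import *
st()
f=optics.grab_frame('side');save({'img':cv2.resize(f['img'][150:310,240:430],None,fx=3.5,fy=3.5)},'side2')
B=binf(pts(f))
m=(B[...,2]>150)&(B[...,2]<162)&(B[...,0]>-65)&(B[...,0]<0)&(abs(B[...,1])<29)
q=B[m];print(m.sum(), np.round(np.nanpercentile(q,[2,50,98],axis=0),1))
m=(B[...,0]>5)&(B[...,0]<52)&(B[...,1]>-80)&(B[...,1]<25)&(B[...,2]<138);q=B[m]
print('flap part',[(y,int(np.median(s[:,2]))) for y in range(-80,26,8) if len(s:=q[abs(q[:,1]-y)<4])])
```

```text
t 3.95 TCPbin [-86.5 -28.2 106.3] w 0.55 F [0.9 2.5 3.6]
tool x,y in bin [-1.    -0.001] [-0.001  1.   ] z [-0.  0. -1.]
16 [[-32.2 -25.7 151.2]
 [-27.9 -22.7 156.3]
 [-21.6 -17.5 159.6]]
flap part [(-80, 132), (-72, 125), (-64, 114), (-56, 106), (-48, 98), (-40, 88), (-32, 80), (-24, 68), (-16, 61), (-8, 52), (0, 4), (8, 4)]
```

View pics/side2.png

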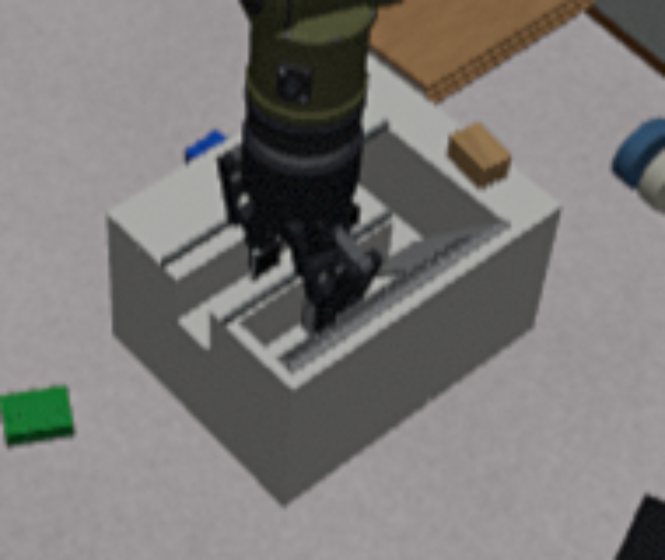

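The flap stands at about 0.85 rad (mouth part measured from y -80, z 132 to y -8, z 52). The case is still on the sill, so I'll push now.

Call:
{"method": "jog_arm", "body": {"series": [[-0.5,0,0,0,0,0,115],[-0.5,0,0,0,0,0,115],[-0.5,0,0,0,0,0,115],[-0.4,0,0,0,0,0,115],[-0.4,0,0,0,0,0,115],[-0.4,0,0,0,0,0,115],[-0.4,0,0,0,0,0,115],[0,0,0,0,0,0,115]]}}

```text
time_s: 5.0
position: [565.7, -132.7, 106.4]
eef_rot: [-0.153, 3.137, 0.0]
ft_force: [-2.1, 2.3, 2.9]
width: 0.549
```

Run:
```python
from h import *
st()
for c in ['side','scene']:
    f=optics.grab_frame(c)
    if c=='scene': save({'img':cv2.resize(f['img'][140:290,140:300],None,fx=3.5,fy=3.5)},c+'3')
    B=binf(pts(f))
    m=(B[...,2]>148)&(B[...,2]<164)&(B[...,0]>-40)&(B[...,0]<50)&(abs(B[...,1])<29)
    q=B[m];print(m.sum(), np.round(np.nanpercentile(q,[2,50,98],axis=0),1))
```

```text
t 5.0 TCPbin [-54.7 -28.2 106.4] w 0.549 F [-2.1  2.3  2.9]
tool x,y in bin [-1.    -0.002] [-0.002  1.   ] z [ 0.001  0.    -1.   ]
0 [nan nan nan]
291 [[-39.4 -22.7 148.6]
 [-19.3   3.7 157.8]
 [ -4.5  25.9 160.6]]
  return np.nanmean(a, axis, out=out, keepdims=keepdims)
```

View pics/scene3.png

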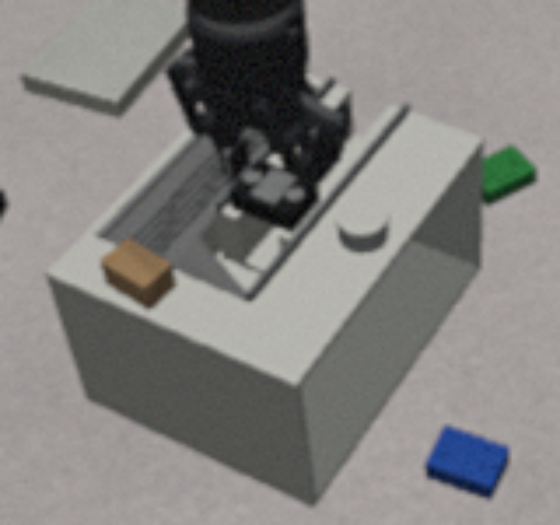

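The case is straight against the finger, centre about bin x -23, and the flap is open. Continuing the push.

Call:
{"method": "jog_arm", "body": {"series": [[-0.5,0,0,0,0,0,115],[-0.5,0,0,0,0,0,115],[-0.5,0,0,0,0,0,115],[-0.5,0,0,0,0,0,115],[-0.5,0,0,0,0,0,115],[-0.5,0,0,0,0,0,115],[-0.4,0,0,0,0,0,115],[0,0,0,0,0,0,115]]}}

```text
time_s: 6.1
position: [600.6, -129.6, 106.7]
eef_rot: [-0.153, 3.135, -0.001]
ft_force: [0.1, 2.8, 2.4]
width: 0.55
```

Run:
```python
from h import *
st()
f=optics.grab_frame('scene');save({'img':cv2.resize(f['img'][140:290,140:300],None,fx=3.5,fy=3.5)},'scene4')
```

```text
t 6.1 TCPbin [-19.7 -28.5 106.7] w 0.55 F [0.1 2.8 2.4]
tool x,y in bin [-1.    -0.002] [-0.002  1.   ] z [ 0.003 -0.    -1.   ]
```

View pics/scene4.png

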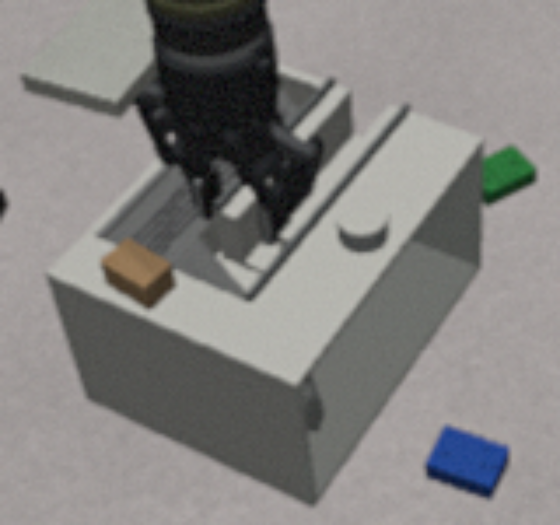

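The case is no longer on the sill or in the mouth. I'll retract straight up and check.

Call:
{"method": "jog_arm", "body": {"series": [[0,0,-0.8,0,0,0,115],[0,0,-1.5,0,0,0,115],[0,0,-2.5,0,0,0,115],[0,0,-4,0,0,0,115],[0,0,-4,0,0,0,115],[4,0,-2,0,0,0,115],[5,0,0,0,0,0,115],[0,0,0,0,0,0,115]]}}

```text
time_s: 7.15
position: [505.2, -139.3, 255.6]
eef_rot: [0.149, -3.136, 0.004]
ft_force: [-0.3, -0.3, 0.2]
width: 0.549
```

Run:
```python
from h import *
st()
f=optics.grab_frame('scene');save({'img':cv2.resize(f['img'][140:290,140:300],None,fx=3.5,fy=3.5)},'scene5')
for c in ['scene','wrist']:
    B=binf(pts(optics.grab_frame(c)))
    m=(B[...,0]>5)&(B[...,0]<52)&(B[...,1]>-80)&(B[...,1]<30);q=B[m]
    print(c,'flap',[(y,int(np.median(s[:,2]))) for y in range(-80,30,10) if len(s:=q[abs(q[:,1]-y)<4])])
B=binf(pts(f));g=f['img'][140:290,140:300].sum(2);Bc=B[140:290,140:300]
for u,v in [(312,405),(312,385),(312,425),(290,405),(330,400)]: 
    a,b=int(v/3.5),int(u/3.5);print((u,v),np.round(Bc[a,b]),f['img'][140+a,140+b])
```

```text
t 7.15 TCPbin [-115.5  -29.   255.6] w 0.549 F [-0.3 -0.3  0.2]
tool x,y in bin [-1.     0.001] [0.001 1.   ] z [-0.002 -0.003 -1.   ]
scene flap [(-80, 139), (-70, 140), (-60, 140), (-50, 140), (-40, 140), (-30, 140), (-20, 140), (-10, 140), (0, 140), (10, 140), (20, 140)]
wrist flap [(-80, 140), (-70, 140), (-60, 140), (-50, 140), (-40, 140), (-30, 140), (-20, 140), (-10, 140), (0, 140), (10, 140), (20, 140)]
(312, 405) [ 87.  96. 104.] [73 75 74]
(312, 385) [ 84.  95. 118.] [105 105 102]
(312, 425) [91. 96. 86.] [67 69 69]
(290, 405) [100.  86. 114.] [81 82 79]
(330, 400) [70. 96. 87.] [104 107 102]
```

View pics/scene5.png

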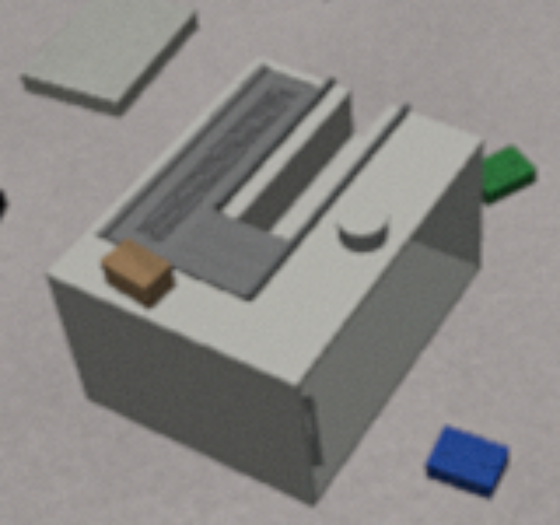

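The flap is closed (flat at z 140 everywhere), the case is gone from the deck, and the stamp and tin are in place. The dark strip on the left wall is a shadow, since its depth lies on the wall plane. Handing in.

```bash
python3 -c "
from cell import manip
print(manip.job_done())"
```

```text
the job is handed in; nothing more can be done
None
```

The job is handed in: the case was pushed into the bin and the flap closed behind it. It took about 7 s of robot time and 7 pictures viewed; the hand-in gives no verdict.

- **How it went:** With the fingers about 47 mm apart, one fingertip pressed the strip and held the flap at about 0.85 rad. The other ran in the groove and pushed the case along the sill until it dropped in. I then raised the fingers straight up.
- **Flap:** depth from two cameras shows it flush, z 139–140 mm across its whole width.
- **Case:** it is gone from the sill and mouth. I did not see it inside the closed bin, so its resting place there is inferred.
- **Robot and bystanders:** the tool force is near zero and the fingers are about 110 mm above the deck. Stamp and tin look unmoved. I did not measure the bystanders on the table again, but the arm went nowhere near them at low height.
- **Disagreements:** TCP readings scattered by a few millimetres (y −33 mm, then −25 mm), so I shifted 3 mm sideways before pressing the flap open. After the push, a dark patch on the bin's left wall turned out to be a shadow.

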